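Knock home the anchor pin of a docked cell counter

TASK

Anchor the cell counter to the desk: take the yellow-headed punch from the wooden stand, put it down through the hole in the top of the blue bracket so that it stands on the red-topped pin, and let go of it. Then pick up the mallet and strike the punch with brisk blows until the pin is fully home, driving the pin only with the mallet, never by pushing on the punch with the hand. Leave the punch standing in the bracket, put the mallet back on its black mat and do not disturb the other things on the desk.

Things in the scene. Friction and masses are not known exactly. Their poses are not given: they have to be found in the camera images.
- anchor: fixed dock on the desk: steel plate with a blue bridge-shaped bracket and, 80 to 210 mm from the pin to the body's +x, a low white cell counter (170 wide, 34 high in front, 56 at the rear). Origin on the desk on the pin's axis, z up. Bracket: two side posts 35 mm to +y and -y, top plate 46 (x) x 82 (y), from z 60 to z 86 mm, open to +x and -x. Turned at most 0.45 rad.
- guide_hole (a point): centre of the mouth of the one vertical through hole in the bracket's top plate, 86 mm above the desk, straight above the pin; 13 mm diameter, 26 mm long, 4 mm chamfer
- pin_top (a point): centre of the top of the sprung pin's red 18 mm head, below the hole; about 41 to 44 mm above the desk at the start, 32 mm when the pin is fully home; moves with the pin
- lock_pin (a joint): how far the pin has been driven down, m: 0 to 0.003 at the start, 0.012 at its hard stop (fully home). It is gripped by its sprung sleeve: it moves only under more than about 8 to 10 N (plus 8 N per m/s) and stays where it is left.
- punch: drift punch, 160 g, standing upright. Origin at the centre of its tip, z up along its axis: steel shank 11 mm dia (8 mm in the last 2 mm) from 0 to 65 mm, yellow head 20 mm dia from 65 to 115 mm with a flat top. Grip the yellow head from above. When it stands on the pin, the yellow head is at least 11 mm above the bracket.
- punch_head (a point): centre of the flat top of the punch, 115 mm from the tip: where the mallet strikes
- stand: fixed wooden block 60 (x) x 160 (y) x 55 mm high, origin under its centre, with two 12 mm holes 40 mm deep at 45 mm to its +y and -y side; the punch stands 15 mm above the desk in the -y hole, the screwdriver in the +y hole. Either left or right of the robot.
- mallet: soft-faced mallet, about 0.4 kg, standing steadily on one face on the mat. Origin at the centre of the lower face, z up, handle to its -x. Head: upright cylinder 50 mm dia, 60 high, orange with white faces. Handle: wood, level, 18 wide (y), 22 high, from 20 to 145 mm from the head's axis, centre line 30 mm above the lower face. Strike with the lower face, handle level.
- mallet_grip (a point): point on the handle's centre line, 50 mm from the head's axis: where to grip across the handle (fingers clear the head)
- mat: fixed flat black rubber mat 200 (x) x 160 (y) x 4 mm, origin under its centre; the mallet belongs on it. On the side of the robot away from the stand.
- specimen_cup: white screw-top specimen jar with red lid, 56 dia x 60 tall mm, origin under its centre; a bystander
- dropper: amber bottle with black cap, 36 dia x 80 tall mm, origin under its centre; a bystander
- tally: small steel hand tally counter, 50 x 50 x 36 mm, origin under its centre; a bystander
- slide_box: flat blue slide box, 90 x 170 x 34 mm, origin under its centre; a bystander
- driver: screwdriver with a black 22 mm handle (origin at the blade tip) standing blade-down in the other hole of the tool stand, 105 mm long; a bystander, not needed
Things that resemble listed ones, but are neither listed nor needed, are in the scene too. There is more than one size of the punch; the one meant has the size given above.

How it is judged:
On the way, in this order (a step that is already met when the one before it is completed fails the run):
1. the punch stands through the bracket's hole on the pin (tip within 6 mm of the pin's top), let go, with the pin less than 6 mm down (distance between punch and pin_top below 0.006 m and angle between punch's own z axis and vertical below 0.15 rad and contact force between the fingers and punch below 0.1 N and value of joint lock_pin below 0.006 m), for 0.2 s.
2. the mallet strikes the punch briskly: touching it, it drives the pin at more than 0.03 m/s (contact force between mallet and punch above 1 N and velocity of joint lock_pin above 0.03 m/s).
At the end, for the whole second after the job is handed in: The pin is at least 10.5 of its 12 mm down; the punch still stands in the bracket on the pin (tip within 6 mm of the pin's top, tilted less than 0.15 rad); the mallet rests on the mat with the centre of its lower face over the mat; both are still (value of joint lock_pin above 0.0105 m and distance between punch and pin_top below 0.006 m and angle between punch's own z axis and vertical below 0.15 rad and x of mallet in the frame of mat between -0.1 and 0.1 m and y of mallet in the frame of mat between -0.08 and 0.08 m and height (world z) of mallet below 0.08 m and contact force between mallet and mat above 0.5 N and linear speed of each of mallet, punch below 0.02 m/s); the robot touches nothing.
It fails at once if the fingers or arm press on the punch (over 2 N) while the pin is more than 7 mm down (value of joint lock_pin above 0.007 m and contact force between any of the fingers, the arm and punch above 2 N).
It fails at once if another thing on the desk is moved by more than 30 mm (distance of any of specimen_cup, dropper, tally, slide_box, driver from where it was at the start of the episode above 0.03 m).
It also fails if it takes over 64 s, if anything falls off the work surface, if the arm or the gripper's body presses on something with over 40 N, if the wrist force passes 120 N, or if a joint passes its speed limit or range.

ROBOT

A 6-joint arm with a two-finger parallel gripper is mounted at the origin on the work surface. World frame = base frame: x ahead of the robot, y to its left, z up, the work surface at z = 0. Lengths are in m, angles in rad, forces in N, time in s.
With the tool pointing down it reaches from about 0.375 to 0.9 m from the base axis. Payload 3.1 kg.
Tool frame: the origin (TCP) lies midway between the tips of the shut fingers; the grasp point (between the pads) lies 19 mm behind it; z points along the fingers, y is the line along which they close (so a half turn about z gives the same grasp; the last joint's range is limited). The gripper opens to 87 mm and grips with 3 to 60 N. Pads are 19 mm wide; open, the fingers measure 117 mm over their backs; the gripper's body (75 mm by 190 mm) begins 51 mm behind the grasp point.
Start: joints at [-1.506, 0.527, 1.433, -0, 1.181, -0.178], TCP at [0.151, -0.606, 0.223] pointing down, gripper open.
Joint ranges: [-3.08, 3.08], [-0.75, 2.2], [0.22, 2.44], [-1.43, 4.57], [0, 2.65], [-2.85, 2.85]. Speed limits (rad/s): [2.79, 2.79, 3.14, 3.14, 3.14, 3.14].

INTERFACE

Orientations are given as a unit quaternion [x, y, z, w].
In Python, from rig import robot gives the robot as it stands. The module is installed in compiled form; this text tells all that it offers.
- The arm moves only by the tool play_rows, never from a script. Its arguments are lists of equal length, an entry for each row: "gripper": the closure, from -1 (fully open) to 1 (shut); "delta_pos": the shift along the tool's x, y, z in cm, a list of three; "turn": the turn, a rotation vector about the tool's x, y, z in rad, a list of three. A call has 1 to 12 rows; each row is the pose to reach, as a shift and turn from the pose commanded when the call began, along the tool's axes at that moment; what a row does not reach only later rows make up. A row lasts 1/8 s, in which the tool goes at most 62.5 mm and 10.7 degrees, less where a joint would pass 70% of its speed; a pose out of reach is approached as far as the arm can. A call with a gripper value outside its range is refused whole. The fingers move at their own pace and stop on an object; "squeeze" is the grip in N (left out, the last holds). Time passes only in rows, so rows that repeat a pose let the fingers close. It gives the time, the measured TCP pose, the force, the opening and the grip force at its end, in the units of the state.
- robot.get_obs(): the state, without advancing time (a new reading comes with each control period).
- robot.camera(name): name is "side" or "top" or "wrist"; returns a dict with "color" (384x512x3 uint8, red, green, blue), "vfov" (degrees; the focal length in pixels is half the picture's height over the tangent of half this angle, whatever the lens; pixels are square), "cx", "cy" (the principal point, pixels), "R" (3x3) and "t" (3): a world point X has camera coordinates R X + t. Camera axes: x right, y down, z forward; pixel columns grow to the right and rows downward; lengths in m; the calibration is good to about 2 mm. A picture is of the moment at which its call begins. There is no depth.
- robot.hand_in(): hands the job in; it is judged then, once.
The state is a dict: "time": time; "q": joint angles; "joint_velocities": joint speeds; "joint_torque": joint torques, N m; "position": TCP position; "tool_rot": TCP orientation; "ft_force": force on the tool from outside, world axes, zero at the start; "moment": the same for the moment, N m; "grip_width": finger opening in m; "grip_force": force on a finger pad.
Only numpy, scipy, OpenCV 4.12 (cv2) and the standard library are available. Lean on these libraries where they do the work, as an engineer would, in place of code of your own. Each camera call takes 0.05 s, during which the arm holds its last target. There are 200 camera calls.

## Working session

There is one attempt and no reset: what is moved stays moved. The work goes in short steps, Python scripts to look and compute and a tool call to move; the robot and the scene stay as the last step left them, time stands still between calls to the robot, and variables do not carry over. Pictures are saved under pics/ and viewed, at most 13 in all, crops included, and the job is handed in when it is done.

Besides the shell and the picture viewer there is one more tool, called as name(argument=value, ...) on one line, values as JSON. play_rows: Moves the arm, as the interface text tells. Its arguments: {"type":"object","properties":{"gripper":{"type":"array","items":{"type":"number"}},"delta_pos":{"type":"array","items":{"type":"array","items":{"type":"number"}}},"turn":{"type":"array","items":{"type":"array","items":{"type":"number"}}},"squeeze":{"type":"number"}},"required":["gripper","delta_pos","turn"]}

```bash
mkdir -p pics
cat > h.py <<'E'
import numpy as np, cv2
from rig import robot
from scipy.spatial.transform import Rotation as Ro
def cam(n,save=None):
    c=robot.camera(n); c['f']=192/np.tan(np.radians(c['vfov'])/2)
    c['R']=np.array(c['R']);c['t']=np.array(c['t'])
    if save: cv2.imwrite('pics/'+save,cv2.cvtColor(c['color'],cv2.COLOR_RGB2BGR))
    return c
def ray(c,u,v):
    d=c['R'].T@np.array([(u-c['cx'])/c['f'],(v-c['cy'])/c['f'],1]); return -c['R'].T@c['t'],d
def plane(c,u,v,z):
    o,d=ray(c,u,v); return o+d*(z-o[2])/d[2]
def proj(c,X):
    p=c['R']@np.array(X)+c['t']; return p[:2]/p[2]*c['f']+[c['cx'],c['cy']]
def two(c1,p1,c2,p2):
    o1,d1=ray(c1,*p1);o2,d2=ray(c2,*p2)
    s=np.linalg.lstsq(np.c_[d1,-d2],o2-o1,rcond=None)[0]
    a=o1+s[0]*d1;b=o2+s[1]*d2; return (a+b)/2,np.linalg.norm(a-b)
def tool(dw):  # world shift (m) -> tool cm
    return np.round(Ro.from_quat(robot.get_obs()['tool_rot']).as_matrix().T@np.array(dw)*100,2)
E
python3 - <<'E'
from h import *
a=cam('top','top1.png');b=cam('side','side1.png')
import pickle
for c in (a,b): print(c['f'],c['cx'],c['cy'],-c['R'].T@c['t'])
o=robot.get_obs();print(o)
E
```

```text
484.1008073001641 261.43175189187104 190.19123745859227 [0.38595315 0.03037513 1.24176234]
486.0496340899618 257.01140405579383 191.2960169910087 [-0.01448978  0.78758971  0.83172141]
{'time': 0.1, 'q': array([-1.50549850e+00,  5.28366191e-01,  1.43375950e+00, -2.48207373e-05,
        1.18138895e+00, -1.78514047e-01]), 'joint_velocities': array([ 0.00069188, -0.00295259, -0.00392663, -0.00022541,  0.00096064,
       -0.00044065]), 'joint_torque': array([-4.40350595e-04, -4.40984881e+01, -1.77150553e+01,  6.35050214e-02,
        5.34176943e-02, -5.20238461e-05]), 'position': array([ 0.15084732, -0.60585423,  0.22167846]), 'tool_rot': array([ 9.92577636e-01,  1.21608851e-01,  4.29126022e-05, -9.60102891e-04]), 'ft_force': array([ 0.05062277, -0.10571476,  0.18539429]), 'moment': array([ 0.01373904,  0.01620889, -0.012638  ]), 'grip_force': 0.0, 'grip_width': 0.08686062675650123}
```

View pics/top1.png

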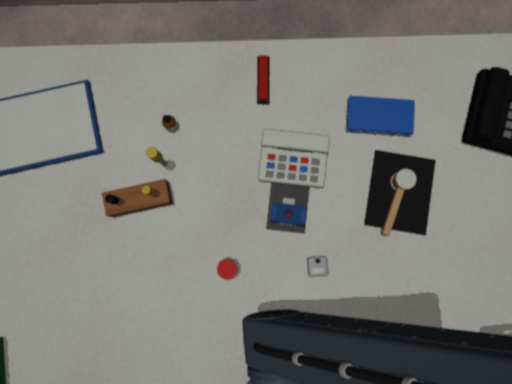

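View pics/side1.png

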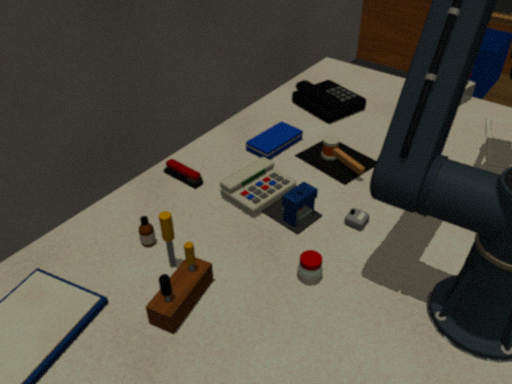

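Top view: the punch is in the stand at (146,190), with a larger decoy at (155,155). The bracket is at (289,213), the mallet head at (404,179) with its handle running to (388,233), and the mat is around (400,192). In the side view the punch is at (190,250), the bracket at (300,200) and the mallet at (330,150).

```bash
cat > seg.py <<'E'
from h import *
def mask(c,lo,hi,roi):
    x0,y0,x1,y1=roi; hsv=cv2.cvtColor(c['color'],cv2.COLOR_RGB2HSV)
    m=cv2.inRange(hsv,np.array(lo),np.array(hi)); k=np.zeros_like(m);k[y0:y1,x0:x1]=m[y0:y1,x0:x1]
    return k
def blob(c,lo,hi,roi):
    k=mask(c,lo,hi,roi); cs=cv2.findContours(k,cv2.RETR_EXTERNAL,cv2.CHAIN_APPROX_NONE)[0]
    q=max(cs,key=cv2.contourArea); m=cv2.moments(q)
    return np.array([m['m10']/m['m00'],m['m01']/m['m00']]),cv2.boundingRect(q),cv2.minAreaRect(q),m['m00']
E
python3 - <<'E'
from seg import *
a=cam('top');b=cam('side')
Y=((20,120,60),(32,255,255))
for n,c,r in(('top',a,(135,180,160,200)),('side',b,(180,238,202,268))):
    print('punch',n,blob(c,*Y,r))
p=blob(a,*Y,(135,180,160,200))[0];q=blob(b,*Y,(180,238,202,268))[0]
print(two(a,p,b,q),'z expect .105; plane',plane(a,*p,.12))
B=((100,120,30),(125,255,255))
s=blob(a,*B,(260,195,320,240));print('brk',s)
for pt in cv2.boxPoints(s[2]): print(plane(a,*pt,.086))
R=((0,80,25),(10,255,255))
h=blob(a,*R,(275,200,302,228));print('hole/pin',h,plane(a,*h[0],.086),plane(a,*h[0],.043))
# plate/stand/mat/mallet
s=blob(a,(5,90,40),(16,255,255),(95,170,180,225));print('stand',s)
for pt in cv2.boxPoints(s[2]): print(plane(a,*pt,.055))
s=blob(a,(8,70,80),(22,255,255),(360,185,420,245));print('handle',s)
for pt in cv2.boxPoints(s[2]): print(plane(a,*pt,.045))
s=blob(a,(0,0,130),(180,60,255),(385,160,425,200));print('mface',s,plane(a,*s[0],.064))
s=blob(a,(0,0,0),(180,255,40),(355,140,445,245));print('mat',s)
for pt in cv2.boxPoints(s[2]): print(plane(a,*pt,.004))
def crop(c,x0,y0,x1,y1,w,h): return cv2.resize(cv2.cvtColor(c['color'][y0:y1,x0:x1],cv2.COLOR_RGB2BGR),(w,h),interpolation=cv2.INTER_CUBIC)
cv2.imwrite('pics/c1.png',np.vstack([np.hstack([crop(a,255,190,325,240,420,300),crop(a,100,140,180,220,300,300)]),np.hstack([crop(a,360,150,440,240,360,300),crop(b,150,200,240,275,360,300)])]))
E
```

```text
punch top (array([147.31604938, 190.11358025]), (142, 185, 12, 10), ((147.64634704589844, 190.81707763671875), (12.337726593017578, 7.964861869812012), 38.65980911254883), 67.5)
punch side (array([188.79636364, 251.74666667]), (184, 242, 10, 22), ((188.5, 252.5), (21.0, 9.0), 90.0), 137.5)
(array([0.53284103, 0.30212981, 0.11015337]), np.float64(0.0002912506855612865)) z expect .105; plane [0.53168287 0.29985287 0.12      ]
brk (array([288.11348123, 213.43117179]), (271, 203, 35, 22), ((288.0182800292969, 213.33534240722656), (33.90248107910156, 19.215089797973633), 6.340191841125488), 586.0)
[0.45408415 0.01441135 0.086     ]
[0.4997214  0.00805777 0.086     ]
[ 0.48861706 -0.07234855  0.086     ]
[ 0.44309407 -0.06561756  0.086     ]
hole/pin (array([287.77777778, 213.55555556]), (287, 213, 3, 2), ((288.0, 213.5), (1.0, 2.0), 90.0), 1.5) [ 0.47080843 -0.0283017   0.086     ] [ 0.47396546 -0.03048477  0.043     ]
stand (array([136.73369278, 197.8720795 ]), (102, 180, 70, 36), ((136.75181579589844, 197.85830688476562), (25.10918426513672, 67.21273803710938), 77.73522186279297), 1576.
[... 236 characters left out ...]
213623047), (9.170604705810547, 50.28021240234375), 18.43494987487793), 332.5)
[ 0.42004349 -0.25562921  0.045     ]
[ 0.53728701 -0.30171764  0.045     ]
[ 0.52944992 -0.32288982  0.045     ]
[ 0.41239635 -0.27658939  0.045     ]
mface (array([405.8513425 , 178.50098232]), (397, 170, 19, 19), ((406.0, 179.0), (18.0, 18.0), 90.0), 254.5) [ 0.55106054 -0.32182565  0.064     ]
mat (array([399.76871757, 192.10723993]), (365, 151, 69, 83), ((399.844970703125, 192.05091857910156), (60.78459548950195, 74.84549713134766), 8.392925262451172), 3372.5)
[ 0.44347656 -0.22666626  0.004     ]
[ 0.63477057 -0.2649103   0.004     ]
[ 0.60724916 -0.41920385  0.004     ]
[ 0.41702442 -0.37821579  0.004     ]
```

View pics/c1.png

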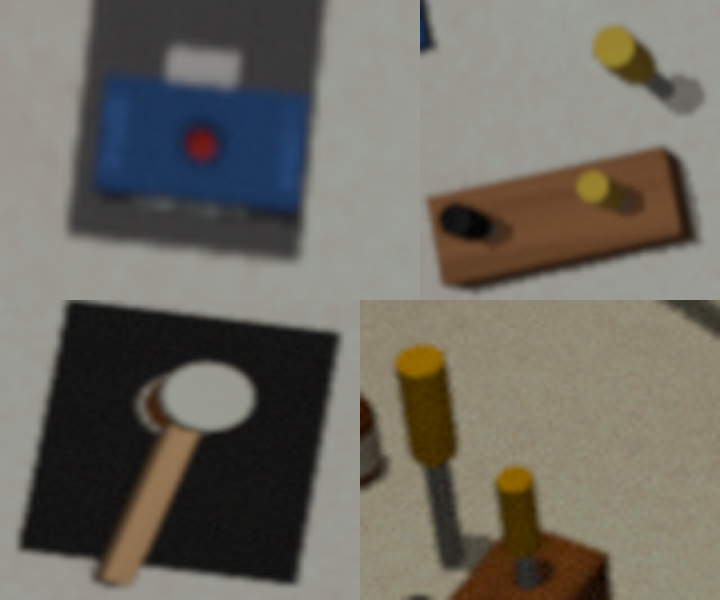

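The crop shows the hole at (288.5,214), the punch head at (146.7,190), the mallet head at (405.8,178.5) and a larger decoy punch near the stand. All measured points agree with the sizes given. I'll move over the bracket to refine it with the wrist camera.

play_rows(gripper=[-1,-1,-1,-1,-1,-1,-1,-1,-1,-1,-1,-1], delta_pos=[[44,-48,-8],[44,-48,-8],[44,-48,-8],[44,-48,-8],[44,-48,-8],[44,-48,-8],[44,-48,-8],[44,-48,-8],[44,-48,-8],[44,-48,-8],[44,-48,-8],[44,-48,-8]], turn=[[0,0,0],[0,0,0],[0,0,0],[0,0,0],[0,0,0],[0,0,0],[0,0,0],[0,0,0],[0,0,0],[0,0,0],[0,0,0],[0,0,0]])

```text
time: 1.7
position: [0.4627, -0.0327, 0.3028]
tool_rot: [0.992, 0.124, 0.0, 0.0]
ft_force: [0.6, 0.1, -0.3]
grip_width: 0.0871
grip_force: 0.0
```

Run:
```python
from h import *
a=cam('top');b=cam('side');w=cam('wrist','w1.png')
print('decoy top',two(a,(152,152.8),b,(165.5,213.8)),'base',plane(a,170,165,0))
o=robot.get_obs();print(o['position'],o['tool_rot'],o['q'])
print(-w['R'].T@w['t'],w['f'],proj(w,(.471,-.029,.086)))
```

```text
decoy top (array([0.61298609, 0.28090037, 0.15793605]), np.float64(0.0017634873991494839)) base [0.61164843 0.26977503 0.        ]
[ 0.46136182 -0.03505401  0.30222841] [ 9.92611226e-01  1.21336835e-01 -5.68821193e-04  4.84732763e-05] [-3.17708484e-01  2.07283030e-01  1.71481360e+00 -6.08594646e-04
  1.22048444e+00  1.01002383e+00]
[ 0.54174071 -0.01437908  0.46382466] 340.520710696571 [252.88117439 151.21023078]
```

View pics/w1.png

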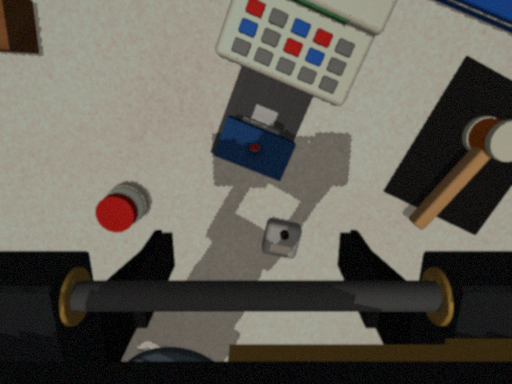

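The wrist view shows the red hole at about (254,147), the bracket, the tally at (283,237) and the mallet at upper right. Next I'll refine the hole, using the plate's mid-height since only the overlap of the two rims is visible, and the mallet from the same view.

Run:
```python
from seg import *
a=cam('top');w=cam('wrist')
def red(c,r):
    x0,y0,x1,y1=r;I=c['color'][y0:y1,x0:x1].astype(float)
    g=np.clip(I[...,0]-I[...,2]*1.0,0,None)
    if g.sum()==0:return None
    yy,xx=np.mgrid[y0:y1,x0:x1];return np.array([(g*xx).sum(),(g*yy).sum()])/g.sum(),g.max()
ra=red(a,(280,206,298,222));rw=red(w,(243,136,268,158));print(ra,rw)
for c,p in((a,ra),(w,rw)): print(plane(c,*p[0],.073))
print(two(a,ra[0],w,rw[0]))
B=((100,120,25),(125,255,255))
s=blob(w,*B,(205,105,305,190));print(s)
for pt in cv2.boxPoints(s[2]): print(plane(w,*pt,.086))
s=blob(w,(8,70,60),(22,255,255),(405,145,490,232));print('handle',s[2],s[3])
for pt in cv2.boxPoints(s[2]): print(plane(w,*pt,.045))
# punch top from top cam using shape: yellow bright top
print('punch',plane(a,146.7,190.1,.13))
```

```text
(array([290.39215686, 218.03921569]), np.float64(6.0)) (array([253.5234102 , 146.69671558]), np.float64(73.0))
[ 0.46076063 -0.03492214  0.073     ]
[ 0.47369463 -0.02968301  0.073     ]
(array([ 0.46434328, -0.03471617,  0.02079779]), np.float64(0.0062554999335132835))
(array([253.23237628, 147.23669468]), (214, 116, 80, 63), ((253.45068359375, 147.28256225585938), (72.60240173339844, 41.99626541137695), 21.595312118530273), 2856.0)
[0.4573458  0.01432317 0.086     ]
[0.50347864 0.00670848 0.086     ]
[ 0.49304844 -0.07242174  0.086     ]
[ 0.44540652 -0.06745121  0.086     ]
handle ((450.2889099121094, 185.24696350097656), (23.858001708984375, 104.99482727050781), 40.525108337402344) 1884.5
[ 0.42602721 -0.25022359  0.045     ]
[ 0.54507429 -0.29270765  0.045     ]
[ 0.5326504  -0.32291679  0.045     ]
[ 0.41086617 -0.28211683  0.045     ]
punch [0.53045289 0.29887964 0.13      ]
```

play_rows(gripper=[-1,-1,-1,-1,-1,-1,-1,-1], delta_pos=[[14.8,-30.7,6.2],[14.8,-30.7,6.2],[14.8,-30.7,6.2],[14.8,-30.7,6.2],[14.8,-30.7,6.2],[14.8,-30.7,6.2],[14.8,-30.7,6.2],[14.8,-30.7,6.2]], turn=[[0,0,0.6],[0,0,0.6],[0,0,0.6],[0,0,0.6],[0,0,0.6],[0,0,0.6],[0,0,0.6],[0,0,0.6]])

```text
time: 2.95
position: [0.5314, 0.2978, 0.2401]
tool_rot: [0.984, -0.178, -0.001, 0.001]
ft_force: [-0.2, -0.5, -0.0]
grip_width: 0.0865
grip_force: 0.0
```

Run:
```python
from h import *
w=cam('wrist','w2.png')
o=robot.get_obs();print(o['position'],o['tool_rot'])
print(proj(w,(.5305,.299,.13)),proj(w,(.613,.276,.158)))
print(tool(np.array([.531,.299,.096])-o['position']))
```

```text
[0.53154902 0.29739436 0.24047047] [ 9.84015302e-01 -1.78082962e-01 -3.13985940e-04  4.95798352e-04]
[254.45336188 189.37994049] [243.47696907  81.84718494]
[-0.1  -0.15 14.45]
```

View pics/w2.png

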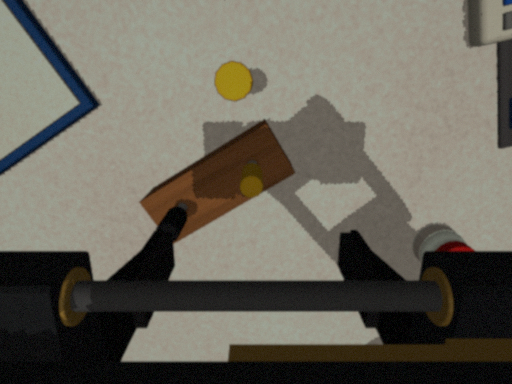

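The wrist view shows the punch at (251,187), within 2 mm of the prediction, and the fingers clear the driver and decoy. I'll descend and grip.

play_rows(gripper=[-1,-1,-1,-1,-1,-0.2,0.4,1,1,1,1], delta_pos=[[0,-0.3,5],[0,-0.3,10],[0,-0.3,13],[0,-0.3,14.4],[0,-0.3,14.4],[0,-0.3,14.4],[0,-0.3,14.4],[0,-0.3,14.4],[0,-0.3,14.4],[0,-0.3,14.4],[0,-0.3,14.4]], turn=[[0,0,0],[0,0,0],[0,0,0],[0,0,0],[0,0,0],[0,0,0],[0,0,0],[0,0,0],[0,0,0],[0,0,0],[0,0,0]], squeeze=15)

```text
time: 4.38
position: [0.5325, 0.302, 0.0965]
tool_rot: [0.984, -0.177, -0.0, 0.0]
ft_force: [0.4, 0.5, -0.3]
grip_width: 0.0353
grip_force: 0.0
```

play_rows(gripper=[1,1,1,1], delta_pos=[[0,0,0],[0,0,0],[0,0,0],[0,0,0]], turn=[[0,0,0],[0,0,0],[0,0,0],[0,0,0]], squeeze=15)

```text
time: 4.88
position: [0.5325, 0.302, 0.0965]
tool_rot: [0.984, -0.177, -0.0, 0.0]
ft_force: [-0.1, 0.1, -0.3]
grip_width: 0.0194
grip_force: 15.0
```

play_rows(gripper=[1,1,1,1,1,1,1,1,1,1], delta_pos=[[0,0,-4],[0,0,-9],[0,0,-13],[6.1,33.2,-13],[6.1,33.2,-13],[6.1,33.2,-13],[6.1,33.2,-13],[6.1,33.2,-13],[6.1,33.2,-13],[6.1,33.2,-13]], turn=[[0,0,0],[0,0,0],[0,0,0],[0,0,0],[0,0,0],[0,0,0],[0,0,0],[0,0,0],[0,0,0],[0,0,0]])

```text
time: 6.12
position: [0.4736, -0.032, 0.2265]
tool_rot: [0.984, -0.179, -0.0, -0.0]
ft_force: [-0.2, -0.9, -0.9]
grip_width: 0.0191
grip_force: 15.0
```

Run:
```python
from seg import *
b=cam('side');w=cam('wrist')
o=robot.get_obs();print(o['position'],o['grip_width'],o['ft_force'])
X=o['position'];print(proj(b,X-[0,0,.0815]),proj(b,(.4725,-.0297,.086)))
def crop(c,x0,y0,x1,y1,w,h): return cv2.resize(cv2.cvtColor(c['color'][y0:y1,x0:x1],cv2.COLOR_RGB2BGR),(w,h),interpolation=cv2.INTER_CUBIC)
cv2.imwrite('pics/c2.png',np.hstack([crop(b,260,130,340,230,400,500),crop(w,210,100,310,225,400,500)]))
```

```text
[ 0.47380502 -0.03001081  0.2264329 ] 0.01972218010081175 [ 0.37800222  1.32568524 -1.75808826]
[300.60256058 172.71087275] [299.77914399 192.22931965]
```

View pics/c2.png

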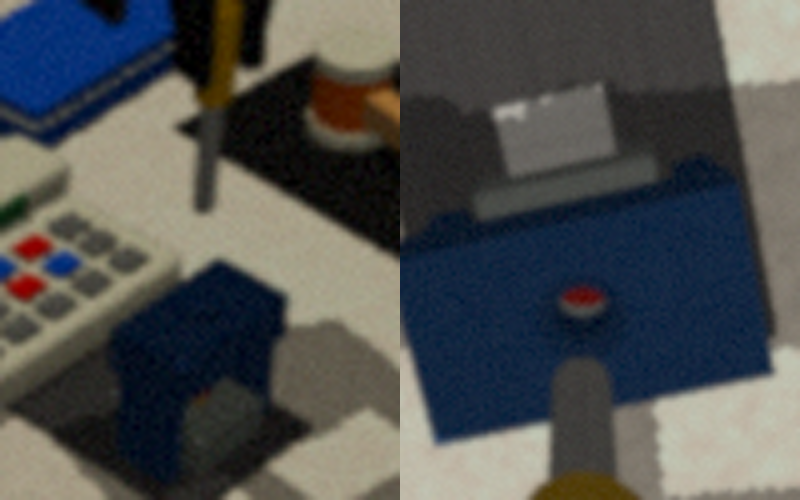

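Run:
```python
from h import *
w=cam('wrist');o=robot.get_obs();X=o['position']
print('tip pred',proj(w,X-[0,0,.0815]),'hole pred',proj(w,(.4725,-.0297,.086)))
print('tip',plane(w,255.7,189.8,X[2]-.0815),'hole z86',plane(w,255.6,175.8,.086),'z73',plane(w,255.6,175.8,.073), X)
print(15/340*.3)
```

```text
tip pred [255.05821653 199.07222094] hole pred [255.85340239 179.69892403]
tip [ 0.48054943 -0.03258781  0.14493322] hole z86 [ 0.47605494 -0.0307791   0.086     ] z73 [ 0.47282275 -0.02956067  0.073     ] [ 0.47386262 -0.02957411  0.22643322]
0.013235294117647059
```

play_rows(gripper=[1,1,1,1,1,1,1,1], delta_pos=[[-0.1,0,2],[-0.1,0,5],[-0.1,0,5.6],[-0.1,0,6],[-0.1,0,6.4],[-0.1,0,6.8],[-0.1,0,7.2],[-0.1,0,7.2]], turn=[[0,0,0],[0,0,0],[0,0,0],[0,0,0],[0,0,0],[0,0,0],[0,0,0],[0,0,0]])

```text
time: 7.28
position: [0.4787, -0.0314, 0.1589]
tool_rot: [0.984, -0.177, 0.007, 0.001]
ft_force: [1.0, 0.7, 17.7]
grip_width: 0.0196
grip_force: 15.0
```

play_rows(gripper=[1,1,1], delta_pos=[[0,0,-1],[0,0,-2.5],[0,0,-2.5]], turn=[[0,0,0],[0,0,0],[0,0,0]])

```text
time: 7.65
position: [0.4739, -0.0302, 0.1807]
tool_rot: [0.984, -0.177, 0.002, 0.0]
ft_force: [0.4, -1.0, -1.8]
grip_width: 0.0193
grip_force: 15.0
```

Run:
```python
from seg import *
b=cam('side');w=cam('wrist')
o=robot.get_obs();X=o['position'];print(X,o['grip_width'],o['ft_force'],o['tool_rot'])
print(proj(b,X-[0,0,.0815]),proj(b,(.4725,-.0297,.086)),proj(w,X-[0,0,.0815]),proj(w,(.4725,-.0297,.086)))
def crop(c,x0,y0,x1,y1,w,h): return cv2.resize(cv2.cvtColor(c['color'][y0:y1,x0:x1],cv2.COLOR_RGB2BGR),(w,h),interpolation=cv2.INTER_CUBIC)
cv2.imwrite('pics/c3.png',np.hstack([crop(b,270,150,330,225,400,500),crop(w,225,140,285,215,400,500)]))
```

```text
[ 0.47285298 -0.029989    0.17954112] 0.01915553604818045 [ 0.03032632 -0.8056149  -2.3419563 ] [ 9.84187194e-01 -1.77131497e-01 -9.72405058e-06 -2.40873851e-06]
[299.96389829 188.2777857 ] [299.77914399 192.22931965] [255.64505816 199.49583872] [255.45987624 195.11028244]
```

View pics/c3.png

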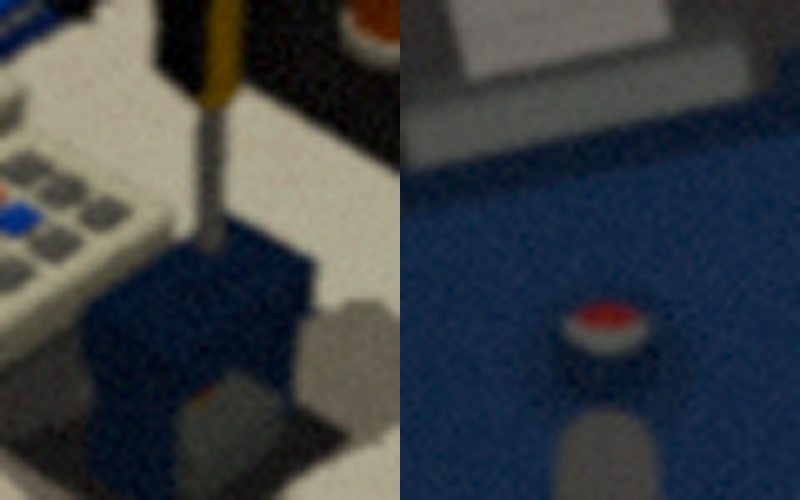

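The wrist crop shows the tip's near edge at about (256,201) and the hole mouth around (257,191). The tip has moved about 10 px since the previous picture, so the punch pivoted in the pads. I'll triangulate both.

Run:
```python
from h import *
b=cam('side');w=cam('wrist');X=robot.get_obs()['position'];print(X)
T=X-[0,0,.0815]
print('vertical in side: collar',proj(b,T+[0,0,.065]),'tip',proj(b,T),'+1cm x',proj(b,T+[.01,0,0]))
print('wrist collar',proj(w,T+[0,0,.065]),'tip',proj(w,T),'+1cmx',proj(w,T+[.01,0,0]),'+1cm y',proj(w,T+[0,.01,0]),'+1cm z',proj(w,T+[0,0,.01]))
print('tip after',two(b,(301.4,186.3),w,(256,205.5)))
print('hole86',plane(w,256.8,191.75,.086))
# extents of shank along rows (wrist) and side
for c,nm,rows,cols in((w,'w',range(198,232,3),(235,280)),(b,'s',range(160,192,3),(288,315))):
    I=cv2.cvtColor(c['color'],cv2.COLOR_RGB2HSV)
    for r in rows:
        s=[x for x in range(*cols) if I[r,x,1]<90 and I[r,x,2]>50] if nm=='w' else [x for x in range(*cols) if I[r,x,2]<125 and I[r,x,1]<100 and I[r,x,2]>45]
        print(nm,r,(s[0],s[-1],len(s)) if s else None)
```

```text
[ 0.47253171 -0.02993815  0.17904718]
vertical in side: collar [301.40891038 166.91689027] tip [300.05239688 188.49408509] +1cm x [296.65083432 187.01689326]
wrist collar [255.59719721 235.54086166] tip [255.60770576 198.9451967 ] +1cmx [250.92652093 187.05100079] +1cm y [243.23543905 203.31144557] +1cm z [255.60643199 203.38107117]
tip after (array([ 0.46972006, -0.02976959,  0.10561914]), np.float64(0.0012673684275221215))
hole86 [ 0.47411207 -0.03152465  0.086     ]
w 198 None
w 201 (253, 257, 5)
w 204 (249, 262, 14)
w 207 (248, 263, 16)
w 210 (248, 263, 16)
w 213 (248, 263, 16)
w 216 (248, 279, 20)
w 219 (248, 279, 32)
w 222 (246, 279, 34)
w 225 (235, 279, 36)
w 228 (235, 279, 25)
w 231 (235, 279, 18)
s 160 (293, 293, 1)
s 163 (296, 308, 4)
s 166 (299, 314, 4)
s 169 (300, 303, 4)
s 172 (300, 303, 4)
s 175 (300, 303, 4)
s 178 (300, 303, 4)
s 181 (288, 303, 6)
s 184 (293, 309, 11)
s 187 (288, 314, 12)
s 190 (288, 289, 2)
```

play_rows(gripper=[1,1,1,1], delta_pos=[[0.3,0,0.8],[0.3,0,1.4],[0.3,0,1.5],[0.3,0,1.5]], turn=[[0,0,0],[0,0,0],[0,0,0],[0,0,0]])

```text
time: 8.35
position: [0.4757, -0.0311, 0.1642]
tool_rot: [0.984, -0.177, -0.0, -0.0]
ft_force: [0.9, 0.9, -0.7]
grip_width: 0.0195
grip_force: 15.0
```

Run:
```python
from seg import *
b=cam('side');w=cam('wrist')
o=robot.get_obs();X=o['position'];print(X,o['ft_force'])
T=X-[0,0,.0735];print(T,proj(w,T),proj(b,T))
def crop(c,x0,y0,x1,y1,w,h,g): return cv2.resize(np.clip(cv2.cvtColor(c['color'][y0:y1,x0:x1],cv2.COLOR_RGB2BGR).astype(float)*g,0,255).astype(np.uint8),(w,h),interpolation=cv2.INTER_CUBIC)
cv2.imwrite('pics/c4.png',np.hstack([crop(b,280,160,320,210,400,500,1.5),crop(w,235,175,275,225,400,500,2.2)]))
```

```text
[ 0.47593842 -0.03116608  0.16456703] [ 0.17812503 -0.27642856 -1.75529585]
[ 0.47593842 -0.03116608  0.09106703] [255.56361674 202.43895715] [299.03576032 189.81552181]
```

View pics/c4.png

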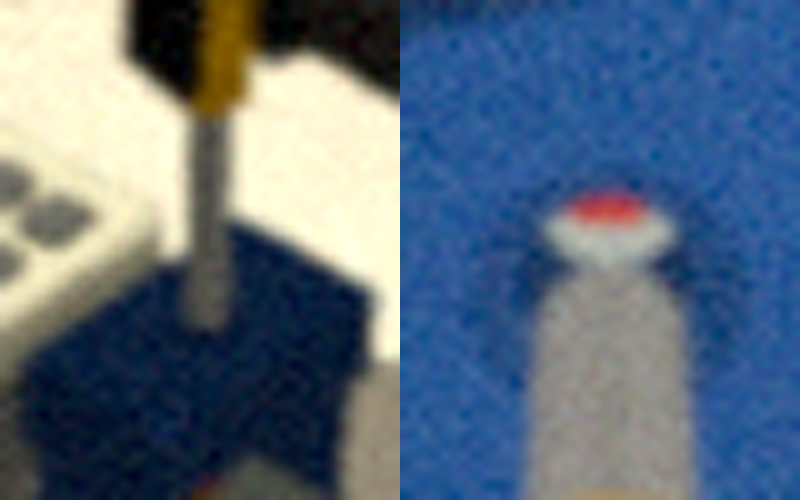

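The ring of the mouth (about 27 px wide) is centred near (256,206) and the tip near (256,206.5), so they are aligned. I'll descend a little and check the force.

play_rows(gripper=[1,1,1,1,1], delta_pos=[[0,0,0.4],[0,0,0.8],[0,0,1.2],[0,0,1.5],[0,0,1.5]], turn=[[0,0,0],[0,0,0],[0,0,0],[0,0,0],[0,0,0]])

```text
time: 9.07
position: [0.4759, -0.0311, 0.1493]
tool_rot: [0.984, -0.177, -0.0, -0.0]
ft_force: [0.4, -1.1, -1.9]
grip_width: 0.0195
grip_force: 15.0
```

play_rows(gripper=[1,1,1,1,1], delta_pos=[[0,0,0.8],[0,0,1.6],[0,0,2.4],[0,0,2.8],[0,0,2.8]], turn=[[0,0,0],[0,0,0],[0,0,0],[0,0,0],[0,0,0]])

```text
time: 9.7
position: [0.4755, -0.031, 0.1211]
tool_rot: [0.984, -0.177, -0.001, -0.0]
ft_force: [-0.6, -0.4, -1.7]
grip_width: 0.0194
grip_force: 15.0
```

play_rows(gripper=[0.4,0,-0.4,-0.4,-0.4,-0.4,-0.4,-0.4,-0.4,-0.4], delta_pos=[[0,0,0],[0,0,0],[0,0,0],[0,0,0],[0,0,0],[0,0,-4],[0,0,-8],[0,0,-12],[0,0,-12],[0,0,-12]], turn=[[0,0,0],[0,0,0],[0,0,0],[0,0,0],[0,0,0],[0,0,0],[0,0,0],[0,0,0],[0,0,0],[0,0,0]])

```text
time: 10.95
position: [0.4751, -0.0309, 0.241]
tool_rot: [0.984, -0.177, -0.001, -0.0]
ft_force: [0.5, 0.5, -0.2]
grip_width: 0.061
grip_force: 0.0
```

Run:
```python
from seg import *
b=cam('side');w=cam('wrist');a=cam('top')
o=robot.get_obs();X=o['position'];print(X,o['grip_width'])
Y=((18,110,50),(34,255,255))
s=blob(b,*Y,(285,130,320,200));v=blob(w,*Y,(200,120,320,280));print(s,v)
print(two(b,s[0],w,v[0]))
H=np.array([.4745,-.031,0])
print('pred side top/bottom',proj(b,H+[0,0,.157]),proj(b,H+[0,0,.107]),'wrist',proj(w,H+[0,0,.157]),proj(w,H+[0,0,.107]))
# mallet: now in top view
s=blob(a,(8,70,80),(22,255,255),(360,185,420,245));print('handle',s[2])
```

```text
[ 0.47478759 -0.03085259  0.24014103] 0.06083379283277065
(array([299.46592317, 175.76703841]), (296, 166, 8, 21), ((299.5, 176.0), (20.0, 7.0), 90.0), 134.5) (array([255.12023898, 187.39058999]), (242, 170, 26, 35), ((254.5, 187.0), (34.0, 25.0), 90.0), 669.5)
(array([ 0.47652065, -0.030781  ,  0.1342386 ]), np.float64(0.0006989924056558265))
pred side top/bottom [300.83765457 168.32440823] [299.80525986 184.94474387] wrist [255.89461205 198.17038553] [255.84934422 180.27949514]
handle ((392.82354736328125, 210.2058868408203), (11.884244918823242, 50.9324836730957), 14.03624439239502)
```

The punch is standing on the pin, upright, with its head centre at z≈0.134. Next I'll hover over the mallet and measure it from close by.

play_rows(gripper=[-0.4,-0.4,-0.4,-0.4,-0.4,-0.4,-0.4], delta_pos=[[12.3,24.3,0],[12.3,24.3,0],[12.3,24.3,0],[12.3,24.3,0],[12.3,24.3,0],[12.3,24.3,0],[12.3,24.3,0]], turn=[[0,0,0],[0,0,0],[0,0,0],[0,0,0],[0,0,0],[0,0,0],[0,0,0]])

```text
time: 11.98
position: [0.5057, -0.2995, 0.2407]
tool_rot: [0.984, -0.177, -0.001, -0.001]
ft_force: [0.4, -0.1, 0.4]
grip_width: 0.0608
grip_force: 0.0
```

Run:
```python
from seg import *
w=cam('wrist');b=cam('side')
o=robot.get_obs();X=o['position'];print(X)
def crop(c,x0,y0,x1,y1,w,h): return cv2.resize(cv2.cvtColor(c['color'][y0:y1,x0:x1],cv2.COLOR_RGB2BGR),(w,h),interpolation=cv2.INTER_CUBIC)
cv2.imwrite('pics/c5.png',np.hstack([crop(w,130,60,386,320,500,500),crop(b,265,125,325,235,280,500)]))
m=mask(w,(8,70,70),(22,255,255),(150,60,360,260))
ys,xs=np.nonzero(m)
for r in range(60,260,12):
    x=xs[ys==r]
    if len(x)>8:
        P=[plane(w,x.min(),r,.045),plane(w,x.max(),r,.045)];print(r,x.min(),x.max(),np.round(P[0][:2],4),np.round(P[1][:2],4))
s=blob(w,(0,0,120),(180,70,255),(215,90,300,220));print('face',s[:3],plane(w,*s[0],.064))
s=blob(b,(8,70,80),(20,255,255),(330,140,375,180));print(s)
```

```text
[ 0.50612462 -0.2994416   0.2413676 ]
144 253 268 [ 0.5273 -0.3042] [ 0.5218 -0.3191]
156 253 268 [ 0.5153 -0.2997] [ 0.5097 -0.3147]
168 252 268 [ 0.5034 -0.2941] [ 0.4974 -0.3103]
180 252 267 [ 0.4908 -0.2894] [ 0.4851 -0.3047]
192 252 267 [ 0.478  -0.2846] [ 0.4722 -0.3001]
204 251 267 [ 0.4652 -0.2786] [ 0.459  -0.2953]
216 251 266 [ 0.4518 -0.2736] [ 0.4459 -0.2894]
228 251 266 [ 0.438  -0.2684] [ 0.4321 -0.2844]
240 251 265 [ 0.424  -0.2631] [ 0.4184 -0.2782]
face (array([261.45463971, 115.7961811 ]), (237, 91, 50, 51), ((261.5, 116.0), (50.0, 49.0), 90.0)) [ 0.55328964 -0.32292838  0.064     ]
(array([350.63687151, 159.88826816]), (333, 147, 30, 22), ((347.4400329589844, 157.58001708984375), (35.80000305175781, 5.199999809265137), 36.869895935058594), 89.5)
```

View pics/c5.png

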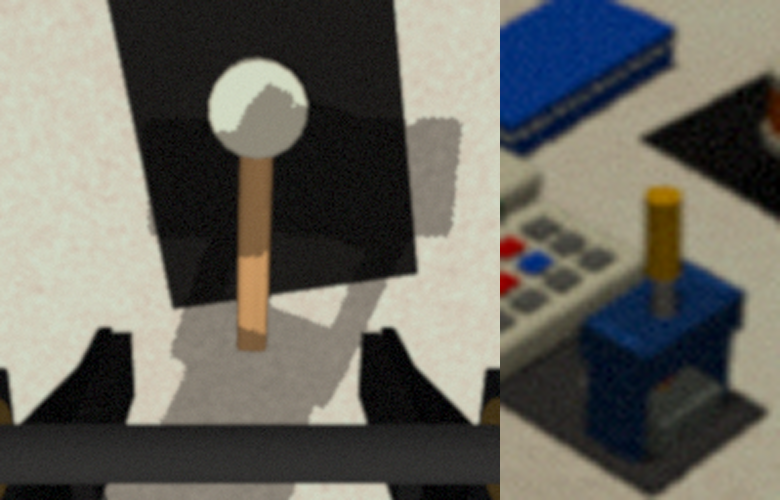

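The wrist view shows the mallet head at (261,116) with its handle straight down from it. The side view shows the punch standing upright in the bracket. I'll descend onto the handle.

play_rows(gripper=[-0.4,-0.4,-0.4,-0.4,-0.4,-0.4,1,1,1,1,1,1], delta_pos=[[0.1,0.4,5],[0.1,0.4,10],[0.1,0.4,15],[0.1,0.4,20],[0.1,0.4,22.6],[0.1,0.4,22.6],[0.1,0.4,22.6],[0.1,0.4,22.6],[0.1,0.4,22.6],[0.1,0.4,22.6],[0.1,0.4,22.6],[0.1,0.4,22.6]], turn=[[0,0,0.02],[0,0,0.02],[0,0,0.02],[0,0,0.02],[0,0,0.02],[0,0,0.02],[0,0,0.02],[0,0,0.02],[0,0,0.02],[0,0,0.02],[0,0,0.02],[0,0,0.02]], squeeze=60)

```text
time: 13.58
position: [0.5059, -0.3058, 0.0158]
tool_rot: [0.982, -0.187, 0.0, -0.0]
ft_force: [0.0, 1.2, 3.2]
grip_width: 0.0177
grip_force: 59.8
```

play_rows(gripper=[1,1,1,1,1,1,1,1,1,1,1,1], delta_pos=[[0,0,-4],[0,0,-9],[0,0,-14],[0,0,-18],[-3,-4,-20],[-7,-9.5,-20],[-11,-15,-20],[-14.5,-20,-20],[-17,-23,-20],[-17.9,-24.3,-20],[-17.9,-24.3,-20],[-17.9,-24.3,-20]], turn=[[0,0,0],[0,0,0],[0,0,0],[0,0,0],[0,0,0],[0,0,0],[0,0,0],[0,0,0],[0,0,0],[0,0,0],[0,0,0],[0,0,0]])

```text
time: 15.08
position: [0.4298, -0.0153, 0.2155]
tool_rot: [0.982, -0.187, 0.001, 0.0]
ft_force: [-0.4, -0.8, -3.6]
grip_width: 0.0175
grip_force: 59.8
```

Run:
```python
from seg import *
b=cam('side');w=cam('wrist')
o=robot.get_obs();X=o['position'];print(X,o['tool_rot'],o['ft_force'],o['grip_width'])
def crop(c,x0,y0,x1,y1,w,h): return cv2.resize(cv2.cvtColor(c['color'][y0:y1,x0:x1],cv2.COLOR_RGB2BGR),(w,h),interpolation=cv2.INTER_CUBIC)
cv2.imwrite('pics/c6.png',np.hstack([crop(b,250,100,350,225,400,500),crop(w,190,60,320,225,394,500)]))
s=blob(w,(0,0,90),(180,70,255),(215,90,300,160));print('face',s[:2],plane(w,*s[0],X[2]+.049))
```

```text
[ 0.42961347 -0.01546304  0.21550023] [ 9.82197029e-01 -1.87853263e-01  3.27630074e-04  1.98699307e-04] [-0.1997736 -0.1429749 -3.9488907] 0.01835853451412172
face (array([256.02466311, 135.12933299]), (215, 104, 85, 56)) [ 0.49146023 -0.04017544  0.26450023]
```

View pics/c6.png

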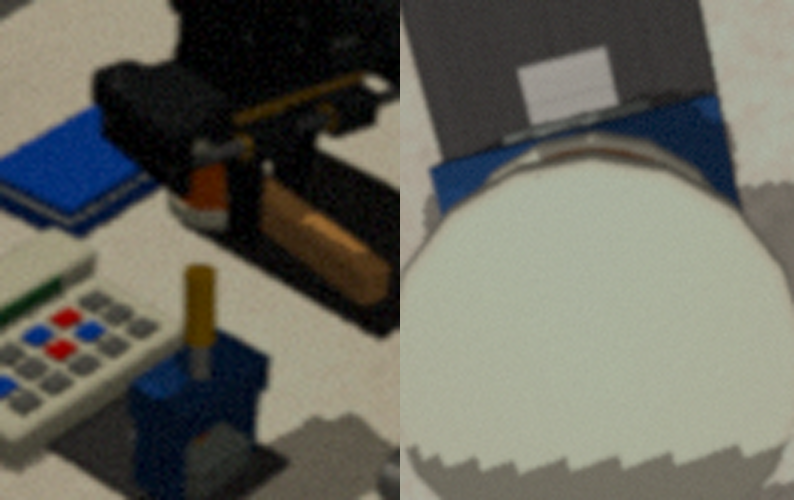

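The mallet is level, with its head directly above the punch. First blow.

play_rows(gripper=[1,1,1,1,1], delta_pos=[[0,0,2],[0,0,5.2],[0,0,2],[0,0,0],[0,0,0]], turn=[[0,0,0],[0,0,0],[0,0,0],[0,0,0],[0,0,0]])

```text
time: 15.8
position: [0.4305, -0.0155, 0.2165]
tool_rot: [0.982, -0.188, 0.002, 0.0]
ft_force: [-0.3, -0.7, -3.9]
grip_width: 0.017
grip_force: 60.0
```

```bash
cat > pin.py <<'E'
from seg import *
b=cam('side');o=robot.get_obs();print(o['position'],o['tool_rot'])
s=blob(b,(18,110,50),(34,255,255),(285,150,320,200));print(s[:2])
H=np.array([.4765,-.0308,0]);print(proj(b,H+[0,0,.1342]),proj(b,H+[0,0,.1242]))
E
python3 pin.py
```

```text
[ 0.42937877 -0.01504464  0.21569673] [ 9.82225995e-01 -1.87700575e-01  7.54105447e-04  1.39687150e-04]
(array([299.81153305, 179.83966245]), (296, 170, 8, 21))
[299.620137   175.75917448] [299.41830174 179.07196157]
```

The head dropped by about 4 px, roughly 10–12 mm. A second blow should seat the pin, and I'll read the force at the bottom.

play_rows(gripper=[1,1,1], delta_pos=[[0,0,3],[0,0,5.75],[0,0,5.75]], turn=[[0,0,0],[0,0,0],[0,0,0]])

```text
time: 16.23
position: [0.4278, -0.0142, 0.1566]
tool_rot: [0.982, -0.187, -0.002, -0.0]
ft_force: [0.9, -0.5, -4.0]
grip_width: 0.0176
grip_force: 60.0
```

play_rows(gripper=[1,1,1], delta_pos=[[0,0,-3],[0,0,-5.7],[0,0,-5.7]], turn=[[0,0,0],[0,0,0],[0,0,0]])

```text
time: 16.6
position: [0.4301, -0.0146, 0.2168]
tool_rot: [0.982, -0.187, 0.003, 0.0]
ft_force: [0.4, 0.5, -3.8]
grip_width: 0.0171
grip_force: 60.0
```

```bash
python3 pin.py
```

```text
[ 0.42895644 -0.01428135  0.21556209] [ 9.82340107e-01 -1.87102023e-01  8.58764605e-04  9.56676723e-05]
(array([300.65289256, 180.33471074]), (297, 170, 8, 21))
[299.620137   175.75917448] [299.41830174 179.07196157]
```

play_rows(gripper=[1,1,1], delta_pos=[[0,0,3],[0,0,6.1],[0,0,6.1]], turn=[[0,0,0],[0,0,0],[0,0,0]])

```text
time: 17.02
position: [0.4269, -0.0137, 0.1522]
tool_rot: [0.982, -0.187, -0.003, -0.0]
ft_force: [-1.2, -0.2, -3.0]
grip_width: 0.0176
grip_force: 60.0
```

Run:
```python
from seg import *
b=cam('side');w=cam('wrist')
o=robot.get_obs();X=o['position'];print(X,o['ft_force'],o['moment'])
def crop(c,x0,y0,x1,y1,w,h,g=1): return cv2.resize(np.clip(cv2.cvtColor(c['color'][y0:y1,x0:x1],cv2.COLOR_RGB2BGR)*float(g),0,255).astype(np.uint8),(w,h),interpolation=cv2.INTER_CUBIC)
cv2.imwrite('pics/c7.png',np.hstack([crop(b,265,130,335,230,420,600,1.5),crop(w,190,80,320,285,380,600)]))
```

```text
[ 0.42808427 -0.01394928  0.1536372 ] [ 0.0489385   0.05132724 -2.32688977] [0.08616976 0.11862168 0.00933756]
```

View pics/c7.png

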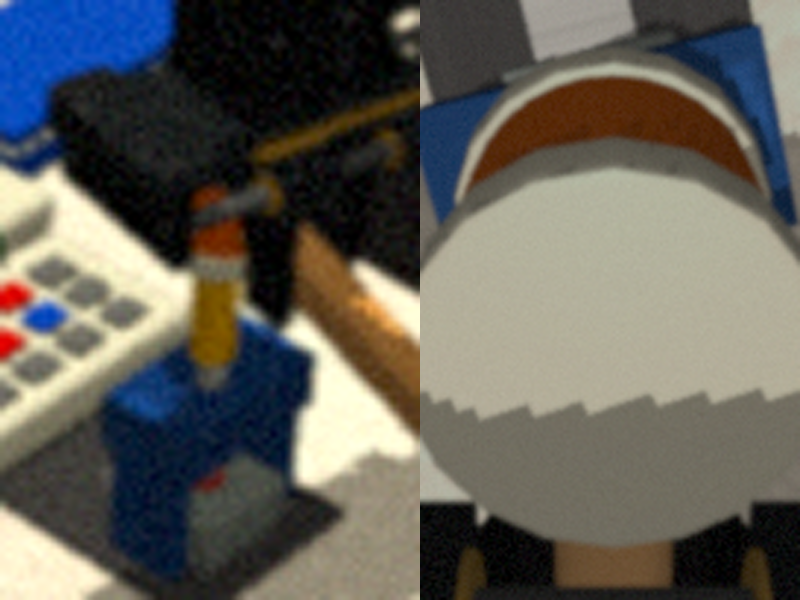

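The side view shows the punch nearly down, with only about 11 mm of shank showing. The mallet has pivoted head-up in the grip by about 0.17 rad. I'll re-level it by tilting the hand and give one more blow to confirm the hard stop.

play_rows(gripper=[1,1,1,1,1,1,1], delta_pos=[[0,0,-4],[0,0,-5],[0,0,-5],[0,0,-5],[0,0,-2.6],[0,0,-0.1],[0,0,-0.1]], turn=[[0,0,0],[0,-0.15,0],[0,-0.17,0],[0,-0.17,0],[0,-0.17,0],[0,-0.17,0],[0,-0.17,0]], squeeze=60)

```text
time: 18.0
position: [0.4266, -0.0134, 0.1541]
tool_rot: [0.979, -0.186, -0.085, -0.016]
ft_force: [0.4, 0.7, -3.9]
grip_width: 0.0176
grip_force: 60.0
```

Run:
```python
from seg import *
b=cam('side')
for i in range(3):
    o=robot.get_obs();print(o['position'],o['ft_force'],o['moment'],o['tool_rot']);cam('side')
s=blob(b,(18,110,50),(34,255,255),(285,150,320,200));print(s[:2])
```

```text
[ 0.42715485 -0.01350141  0.15453991] [ 0.3040604  -0.91122023 -4.55567484] [ 0.01022059 -0.02041531 -0.02719676] [ 0.97873857 -0.1861815  -0.0845706  -0.01597083]
[ 0.42763837 -0.01368072  0.15484549] [-0.11202304  0.54068548 -4.07730136] [ 0.03152286 -0.05088674 -0.00765325] [ 0.97877731 -0.18621475 -0.08405944 -0.0159074 ]
[ 0.42804214 -0.01381021  0.15508081] [-0.41575935  0.55370441 -4.06472104] [ 0.00259205 -0.0452144   0.01078502] [ 0.97881388 -0.18621763 -0.08363393 -0.01586634]
(array([299.98322851, 183.03354298]), (296, 176, 9, 15))
```

play_rows(gripper=[1,1,1], delta_pos=[[0,0,-3],[0,0,-6],[0,0,-6]], turn=[[0,0,0],[0,0,0],[0,0,0]])

```text
time: 18.58
position: [0.4401, -0.0184, 0.216]
tool_rot: [0.979, -0.186, -0.08, -0.015]
ft_force: [-0.4, -0.0, -4.5]
grip_width: 0.0174
grip_force: 60.0
```

```bash
cat > drop.py <<'E'
from seg import *
ref=cv2.resize(cv2.imread('pics/c5.png')[:,500:780],(60,110),interpolation=cv2.INTER_AREA).astype(float)
I=np.mean([cam('side')['color'][125:235,265:325,::-1].astype(float) for _ in range(4)],0)
# yellow-ness profile along shank axis columns 30..38
def prof(J): return np.clip(J[:,32:38,2]-J[:,32:38,0],-20,None).mean(1)
def edges(p):
    h=(p[45:60].max()-5)/2+5
    up=[i+(h-p[i])/(p[i+1]-p[i]) for i in range(25,75) if p[i]<h<=p[i+1]]
    dn=[i+(p[i]-h)/(p[i]-p[i+1]) for i in range(25,80) if p[i]>=h>p[i+1]]
    return np.round(125+np.array(up),2),np.round(125+np.array(dn),2)
print(edges(prof(ref)),edges(prof(I)))
b=cam('side')
for z in(.159,.147): print(z,proj(b,(.4755,-.031,z)),proj(b,(.4755,-.031,z-.05)))
o=robot.get_obs();print(o['position'],o['tool_rot'])
w=cam('wrist');hs=cv2.cvtColor(w['color'],cv2.COLOR_RGB2HSV)
for r in range(70,240,6): print(r,hs[r,255].tolist(),end=' ')
E
python3 drop.py
```

```text
(array([164.9]), array([185.64])) (array([169.4]), array([189.88]))
0.159 [300.52770101 167.49686209] [299.5026738  184.14920812]
0.147 [300.27675664 171.57364422] [299.26451645 188.01825517]
[ 0.43685846 -0.01743302  0.21304772] [ 0.9786781  -0.18630933 -0.08497003 -0.01606569]
70 [45, 9, 59] 76 [45, 13, 79] 82 [108, 165, 48] 88 [108, 188, 61] 94 [105, 21, 73] 100 [21, 38, 94] 106 [17, 62, 119] 112 [12, 252, 84] 118 [13, 249, 84] 124 [14, 229, 89] 130 [12, 219, 92] 136 [11, 220, 88] 142 [13, 154, 86] 148 [21, 38, 87] 154 [25, 34, 90] 160 [22, 38, 120] 166 [22, 36, 127] 172 [22, 39, 125] 178 [23, 35, 124] 184 [22, 37, 125] 190 [22, 36, 127] 196 [24, 39, 125] 202 [24, 40, 126] 208 [23, 43, 126] 214 [23, 37, 124] 220 [24, 40, 121] 226 [23, 38, 121] 232 [24, 39, 124] 238 [25, 36, 119]
```

Run:
```python
from h import *
w=cam('wrist');o=robot.get_obs();M=Ro.from_quat(o['tool_rot']).as_matrix();X=o['position'];print(X)
G=np.array([0,0,-.019])
for phi in np.arange(0,.46,.05):
    c,s=np.cos(phi),np.sin(phi)
    P=lambda x,u: proj(w,X+M@(G+np.array([x*c-u*s,0,-(x*s+u*c)])))
    print(round(phi,2),'top far',P(.075,.03)[1].round(1),'low far',P(.075,-.03)[1].round(1))
print('hand pitch',np.arctan2(-M[0,2]*np.cos(-.377)-M[1,2]*np.sin(-.377),-M[2,2]))
```

```text
[ 0.43730183 -0.01757376  0.21323442]
0.0 top far 108.5 low far 100.1
0.05 top far 114.5 low far 97.4
0.1 top far 121.5 low far 95.0
0.15 top far 129.5 low far 93.0
0.2 top far 138.5 low far 91.3
0.25 top far 148.5 low far 89.9
0.3 top far 159.5 low far 89.0
0.35 top far 171.5 low far 88.6
0.4 top far 184.6 low far 88.6
0.45 top far 198.5 low far 89.3
hand pitch 0.17252732830627351
```

The mallet is nearly level (about 0.03 rad off) and the pin has dropped the full 12 mm. Now to return it to the mat.

Run:
```python
from h import *
P=[]
for i in range(4): cam('side');P.append(robot.get_obs()['position'])
X=np.mean(P,0);print(X);print(tool([.497-X[0],-.300-X[1],0]),tool([.497-X[0],-.300-X[1],.075-X[2]]),tool([0,0,-.1]))
```

```text
[ 0.43777451 -0.017715    0.21361833]
[15.65 24.08 -2.7 ] [18.01 24.08 10.96] [ 1.7  -0.    9.85]
```

play_rows(gripper=[1,1,1,1,1,1,1,1,1,1,1], delta_pos=[[2.6,4,-0.5],[5.5,8.5,-0.9],[8.8,13.5,-1.5],[12,18.5,-2.1],[14.5,22.3,-2.5],[15.6,24.1,-2.7],[16.3,24.1,1.5],[17,24.1,6],[18,24.1,11],[18,24.1,11],[18,24.1,11]], turn=[[0,0,0],[0,0,0],[0,0,0],[0,-0.03,0],[0,-0.03,0],[0,-0.03,0],[0,-0.03,0],[0,-0.03,0],[0,-0.03,0],[0,-0.03,0],[0,-0.03,0]])

```text
time: 20.5
position: [0.4982, -0.3004, 0.0766]
tool_rot: [0.978, -0.186, -0.097, -0.018]
ft_force: [1.9, 0.5, -2.0]
grip_width: 0.0178
grip_force: 60.0
```

Run:
```python
from h import *
P=[]
for i in range(3): cam('side');o=robot.get_obs();P.append(o['position'])
X=np.mean(P,0);print(X,o['ft_force'],o['tool_rot']);print(tool([0,0,.016-X[2]]),tool([0,0,-.01]))
```

```text
[ 0.4988508  -0.30123568  0.07778126] [-0.15567763 -0.171523   -3.08140781] [ 0.97770769 -0.18598765 -0.09587768 -0.01742813]
[ 1.2  -0.01  6.06] [ 0.19 -0.    0.98]
```

play_rows(gripper=[1,1,1,1,1,1], delta_pos=[[0.6,0,3],[0.9,0,4.5],[1.0,0,5.3],[1.1,0,5.7],[1.2,0,6.0],[1.2,0,6.0]], turn=[[0,0,0],[0,0,0],[0,0,0],[0,0,0],[0,0,0],[0,0,0]])

```text
time: 21.4
position: [0.4974, -0.3005, 0.0143]
tool_rot: [0.977, -0.186, -0.098, -0.019]
ft_force: [-0.4, -0.8, -3.8]
grip_width: 0.0173
grip_force: 60.0
```

play_rows(gripper=[1,1,1], delta_pos=[[0.03,0,0.15],[0.05,0,0.25],[0.05,0,0.25]], turn=[[0,0,0],[0,0,0],[0,0,0]])

```text
time: 21.78
position: [0.4974, -0.3005, 0.0125]
tool_rot: [0.977, -0.186, -0.098, -0.018]
ft_force: [-0.5, 0.3, 4.3]
grip_width: 0.0174
grip_force: 60.0
```

play_rows(gripper=[0.4,0,-0.4,-0.4,-0.4,-0.4,-0.4,-0.4,-0.4,-0.4,-0.4], delta_pos=[[0,0,0],[0,0,0],[0,0,0],[0,0,0],[0,0,0],[-0.6,0,-3],[-1.3,0,-6.5],[-2.2,0,-11],[-3.2,0,-16],[-3.2,0,-16],[-3.2,0,-16]], turn=[[0,0,0],[0,0,0],[0,0,0],[0,0,0],[0,0,0],[0,0,0],[0,0,0],[0,0,0],[0,0.1,0],[0,0.2,0],[0,0.2,0]])

```text
time: 23.15
position: [0.496, -0.2995, 0.1756]
tool_rot: [0.982, -0.187, -0.001, -0.0]
ft_force: [-1.3, 1.0, 0.2]
grip_width: 0.0611
grip_force: 0.0
```

```bash
python3 drop.py | head -4
python3 - <<'E'
from seg import *
w=cam('wrist');a=cam('top');b=cam('side');print(robot.get_obs()['position'],robot.get_obs()['grip_width'])
s=blob(w,(0,0,110),(180,70,255),(190,60,330,220));print('face',s,plane(w,*s[0],.064))
s=blob(w,(8,70,70),(22,255,255),(190,60,330,250));print('handle',s)
for pt in cv2.boxPoints(s[2]): print(plane(w,*pt,.045))
s=blob(b,(5,110,60),(16,255,255),(310,130,350,170));print('side head',s[:2],proj(b,(.545,-.32,.034)))
s=blob(b,(18,110,50),(34,255,255),(285,150,320,200));print(s)
E
```

```text
(array([164.9]), array([185.64])) (array([170.05, 180.62]), array([175.5 , 186.96]))
0.159 [300.52770101 167.49686209] [299.5026738  184.14920812]
0.147 [300.27675664 171.57364422] [299.26451645 188.01825517]
[ 0.49794214 -0.30060196  0.17377189] [ 9.82377921e-01 -1.86903394e-01 -7.81640356e-04 -3.61441601e-04]
[ 0.49777883 -0.30045464  0.17404676] 0.06090749635757568
face (array([255.81146157, 119.63109441]), (225, 88, 63, 64), ((256.0, 119.5), (63.0, 62.0), 90.0), 3059.5) [ 0.54988716 -0.32126305  0.064     ]
handle (array([255.82410824, 199.6067475 ]), (246, 151, 21, 99), ((256.0, 200.0), (98.0, 20.0), 90.0), 1897.0)
[ 0.52652118 -0.30293524  0.045     ]
[ 0.5201855  -0.31896432  0.045     ]
[ 0.43284522 -0.28534991  0.045     ]
[ 0.43978826 -0.26778141  0.045     ]
side head (array([333.60505051, 152.63737374]), (322, 145, 28, 21)) [331.5630675  148.68452163]
(array([300.57361111, 180.03333333]), (297, 170, 9, 21), ((300.5445861816406, 180.05447387695312), (7.2637715339660645, 20.298757553100586), 5.7105937004089355), 120.0)
```

```bash
python3 -c "
from rig import robot
print(robot.hand_in())"
```

```text
the job is handed in; nothing more can be done
None
```

I handed the job in at about 24 s of the 64 s limit; the result has not been reported. By the cameras, the pin is fully home (about 12 mm), the punch is standing in the bracket leaning at most a few degrees, and the mallet is level on its mat.

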